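# Run the welding lathe's tailstock up to the tube and let its brake on

## Robot

A 6-joint arm with a two-finger parallel gripper is mounted at the origin on the work surface. World frame = base frame: x ahead of the robot, y to its left, z up, the work surface at z = 0. Lengths are in m, angles in degrees, forces in N, time in s.
With the tool pointing down it reaches from about 0.35 to 0.725 m from the base axis. Payload 6 kg.
Tool frame: the origin (TCP) lies at the very end of the fingers, on their centre line; the grasp point (between the pads) lies 19 mm behind it; y points along the fingers, z is the direction in which the jaws open and shut, and the axes are right-handed (so a half turn about y gives the same grasp; the last joint's range is limited). The gripper opens to 85 mm and grips with 20 to 120 N. Pads are 22 mm wide; open, the fingers measure 114 mm over their backs; the gripper's body (76 mm by 85 mm) begins 54 mm behind the grasp point. The pads swing forward as they close: fully open they stand 13 mm farther back than shut.
Start: joints at [88.276, 2.303, 4.859, 0, -92.561, -19.12], TCP at [0.213, 0.561, 0.205] pointing down, gripper open.
Joint ranges: [-146.85, 146.85], [-73.84, 115.35], [-62.03, 85.46], [-188.31, 113.3], [-161.28, -10.13], [-171.36, 171.36]. Speed limits (degrees/s): [147.25, 147.25, 172.46, 180, 180, 180].

## Interface

Orientations are given as [roll, pitch, yaw] about the fixed x, y, z axes, in that order (R = Rz(yaw) Ry(pitch) Rx(roll)).
In Python, from bench import sense, camera, workorder, look_for, regions_of, tip_of gives the robot as it stands.
- The arm moves only by the tool move_arm, never from a script. Its argument "deltas" is a list of rows, each a list of 7 numbers: the shift along the tool's x, y, z in mm, then the turn, a rotation vector about the tool's x, y, z in degrees, then the finger opening in mm, from 0 to 85.4. A call has 1 to 10 rows; each row shifts and turns the commanded pose from where the row before left it, along the tool's axes as they then stand; what a row does not reach is not made up. A row lasts 1/8 s, in which the tool goes at most 62.5 mm and 10.7 degrees, less where a joint would pass 70% of its speed; a pose out of reach is approached as far as the arm can. A call with a gripper value outside its range is refused whole. The fingers move at their own pace and stop on an object; "newtons" is the grip in N (left out, the last holds). Time passes only in rows, so rows that do not move let the fingers close. It gives the time, the measured TCP pose, the force and the opening at its end, in the units of the state.
- sense(): the state, without advancing time (a new reading comes with each control period).
- camera(name): name is "scene" or "top"; returns a dict with "color" (480x640x3 uint8, red, green, blue), "z_map" (480x640 float32, m along the optical axis (not along the pixel's ray), 0 where there is no reading), "fx", "fy", "cx", "cy" (pixels), "world_to_cam" (4x4, takes a point from world to camera coordinates). Camera axes: x right, y down, z forward; pixel columns grow to the right and rows downward; lengths in m; the calibration is good to about 2 mm. A picture is of the moment at which its call begins.
- workorder.finish_job(): hands the job in, once; it reports no verdict.
Trained networks look in a picture, given as the dict that the camera call returned (one of the last four; its "shot" number tells which), for a name from the list of things; names that differ only in an ending like _2 or _b are one class to them, and where a whole thing is asked for, a point or a joint stands for the part that bears it (a point fixed in the world has none). Each returns a list of dicts, best first, with "conf" (0 to 1); they miss things now and then, are a little off and sometimes report something else, mostly with a low value. They report only what shows in the picture. A call takes as long as a camera call.
- look_for(picture, label): "box" ([left, top, right, bottom] as shares, 0 to 1, of the picture: columns of its width, rows of its height, round what is visible of it).
- regions_of(picture, label): "region" (480x640 bool, what is visible of it) and "box" ([left, top, right, bottom] as shares, 0 to 1, of the picture: columns of its width, rows of its height, round what is visible of it).
- tip_of(picture, label): "point" ([row, column] as shares, 0 to 1, of the picture: columns of its width, rows of its height: a listed point, or the origin of a listed thing).
The state is a dict: "clock": time; "q": joint angles; "qvel": joint speeds; "joint_torque": joint torques, N m; "tool_pos": TCP position; "tcp_rot": TCP orientation; "ft_force": force on the tool from outside, world axes, zero at the start; "moment": the same for the moment, N m; "opening": finger opening in m.
Only numpy, scipy, OpenCV 4.12 (cv2) and the standard library are available. Lean on these libraries where they do the work, as an engineer would, in place of code of your own. Each camera call takes 0.05 s, during which the arm holds its last target. There are 200 camera calls.

## Task

Bring the tailstock of the bench welding lathe up to the tube in the chuck: raise its brake lever to the third notch (not on to the fourth) to lift the brake shoe, and with the lever still up there slide the tailstock along the bed until its cone is fully home in the tube's mouth. Then press the release button on the lever's grip and take the lever all the way down, so that the brake holds the tailstock with the cone home. Leave the loose tools on the table where they are.

Things in the scene. Friction and masses are not known exactly. Their poses are not given: they have to be found in the camera images.
- bed: The bench welding lathe: grey bed 700 mm long with two steel ways, across the table in front of the robot, headstock and three-jaw chuck at the robot's left (+y) end. Origin: middle of the bed at table height. x square to the bed, away from the robot (up to 0.12 rad of yaw), y along the bed to the chuck, z up.
- tailstock (a joint): Position in m along the bed of the tailstock, the grey casting right of the tube, growing towards the chuck; starts at 0 to 0.08. It only slides. Brake lifted, 3 to 5 N moves it (2 to 3.3 kg); brake on, it holds over 40 N. It may be run along by the lever's grip or pushed. Barrel and handwheel: axis 160 mm up, 58 mm beyond the lever's pivot, tops 198 mm up.
- lever_pivot (a point): Pivot of the brake lever on the robot's side of the tailstock, in the tailstock's middle, 106 mm above the table; moves with the tailstock. Axes as the bed's. The lever sticks out from here towards the robot (-x) and swings up about the bed's y, so raising it does not push the tailstock along.
- lever_grip (a point): Where to hold the lever: on its centre line, 130 mm from the pivot. The lever is a 10 mm wide flat steel bar, then a black moulded grip from 85 to 203 mm from the pivot, 28 mm wide (along the bed), 24 mm high. Down, it lies level. It can be pinched across its width from above, free at both sides. Its frame turns with the lever: x along it to the pivot, z out of its top.
- lever (a joint): Lever angle in rad: 0 = all the way down, level, on its stop; grows as it is raised. A pawl clicks over a notched plate and holds it from going down at 0.30, 0.45, 0.60, 0.75 (first to fourth notch). To catch a notch go 0.01 to 0.05 beyond it, then ease back; 0.74 counts as the fourth. A spring pulls it down: raising takes up to 2 N m, 16 N at lever_grip. At the third the shoe is clear.
- release_top (a point): Centre of the top face of the release button, a bare metal pad 24 x 15 mm in a dark bezel on top of the grip near its end: 174 mm from the pivot along the lever and, when out, 22.5 mm above the lever's centre line (10.5 mm above the grip). It goes in square to the lever, 6 mm, with 5 to 6 N (pressing the grip beside it does nothing). Frame as lever_grip.
- release (a joint): Travel of the release button in m: 0 = out, 0.006 = fully in; from 0.004 in, the pawl is out and the spring drops the lever. If the lever runs away from the finger, the button pops out and the pawl catches in the next lower notch: so follow the button down along the lever's arc, or press again, until the lever lies at 0. Its spring puts it out again when left.
- cone_seat (a point): Point on the axis of the tailstock's steel cone where the cone is 52 mm across, 105 mm from the tailstock's middle towards the chuck, 160 mm above the table. The cone's blunt tip, 16 mm across, is 31 mm farther on. Axes as the bed's.
- tube_mouth (a point): Centre of the open end, towards the tailstock, of the steel tube fast in the chuck: 60 mm outside, 52 mm inside, on the cone's axis, 160 mm above the table. It starts 0.10 to 0.26 m from cone_seat, straight along the bed. The cone is home when cone_seat is at this point: there it meets the rim and stops hard.
- square: Bystander: loose magnetic welding square, a triangle with legs about 120 mm, 22 mm high; origin near its middle, at the table. Starts left of the lever, on the robot's side of the bed.
- sleeve: Bystander: loose steel sleeve standing on end, 48 mm across, 60 mm high; origin at its foot. Starts left of the lever, on the robot's side of the bed.
- hammer: Bystander: loose hammer, 260 mm long, lying on the table; origin at its underside near its middle. Starts well to the right of the lever.

How it is judged:
By the outcome, as a careful person would: the job done as asked, in the order asked, and still so for the second after the job is handed in, with the robot touching nothing.
It also fails if it takes over 51 s, if anything falls off the work surface, if the arm or the gripper's body presses on something with over 40 N, if the wrist force passes 120 N, or if a joint passes its speed limit or range.

## Working session

There is one attempt and no reset: what is moved stays moved. The work goes in short steps, Python scripts to look and compute and a tool call to move; the robot and the scene stay as the last step left them, time stands still between calls to the robot, and variables do not carry over. Pictures are saved under pics/ and viewed, about 8 in all and at most 12, crops included, and the job is handed in when it is done.

Besides the shell and the picture viewer there is one more tool, called as a command line: name --pt "numbers of a row" for each row, then --argument value for the rest. move_arm: Moves the arm, as the interface text tells. Its arguments: {"type":"object","properties":{"deltas":{"type":"array","items":{"type":"array","items":{"type":"number"}}},"newtons":{"type":"number"}},"required":["deltas"]}

```bash
mkdir -p pics; ls
cat > h.py <<'E'
import numpy as np, cv2
from bench import sense, camera, look_for, regions_of, tip_of
from scipy.spatial.transform import Rotation as R
def world(p,u,v,z):
    c=np.array([(u-p['cx'])/p['fx']*z,(v-p['cy'])/p['fy']*z,z,1]); return (np.linalg.inv(p['world_to_cam'])@c)[:3]
def atplane(p,u,v,h):
    a=np.linalg.inv(p['world_to_cam']); o=a[:3,3]; d=world(p,u,v,1.)-o; return o+d*(h-o[2])/d[2]
def save(p,n): cv2.imwrite('pics/'+n,p['color'][:,:,::-1])
E
python3 - <<'E'
from h import *
print(sense())
for n in ('scene','top'):
    p=camera(n); save(p,n+'1.png'); print(n,p['world_to_cam'].round(3).tolist(),p['fx'])
    for l,h in (('lever_pivot',.106),('lever_grip',.106),('release_top',.1285),('cone_seat',.16),('tube_mouth',.16),('bed',0),('sleeve',0),('square',0),('hammer',0)):
        for r in tip_of(p,l)[:2]:
            v,u=r['point'][0]*480,r['point'][1]*640
            z=p['z_map'][min(int(v),479),min(int(u),639)]
            print(l,round(r['conf'],2),round(u),round(v),atplane(p,u,v,h).round(4),world(p,u,v,z).round(4))
E
```

```text
pics
{'clock': 0.0, 'q': array([ 8.82731005e+01,  2.33901524e+00,  4.79995033e+00, -2.67990995e-02,
       -9.25611375e+01, -1.91205544e+01]), 'qvel': array([-0.09656019, -0.06529097,  0.05460078,  0.09757753, -0.02248361,
       -0.0256258 ]), 'joint_torque': array([ 7.09378091e-04, -3.68197131e+01,  3.47421384e+01,  6.93272129e+00,
       -5.34431412e-03,  7.83705303e-06]), 'tool_pos': array([0.21331027, 0.56039035, 0.20415174]), 'tcp_rot': array([-8.98965557e+01,  7.52460881e-03,  1.59153727e+02]), 'ft_force': array([-0.95966155, -0.2394797 , -0.05686842]), 'moment': array([-0.01291117,  0.03874526, -0.04477941]), 'opening': 0.08574464749135852}
scene [[0.197, 0.98, 0.012, -0.045], [0.542, -0.098, -0.835, -0.194], [-0.817, 0.171, -0.551, 1.958], [0.0, 0.0, 0.0, 1.0]] 570.6071367087808
lever_grip 0.59 152 283 [ 0.6141 -0.4719  0.106 ] [ 0.4938 -0.4897  0.0173]
release_top 0.4 262 234 [ 0.4857 -0.2029  0.1285] [ 0.4863 -0.203   0.1289]
cone_seat 0.73 321 274 [ 0.72   -0.0977  0.16  ] [ 0.7384 -0.1017  0.174 ]
tube_mouth 0.65 406 267 [0.7295 0.0975 0.16  ] [0.7023 0.1088 0.1391]
bed 
[... 357 characters left out ...]
97 200 [ 0.6644 -0.2138  0.106 ] [ 0.6601 -0.2116  0.1242]
lever_grip 0.79 395 260 [ 0.5243 -0.2088  0.106 ] [ 0.5228 -0.2072  0.1191]
release_top 0.55 398 274 [ 0.4894 -0.2117  0.1285] [ 0.4895 -0.2118  0.1281]
cone_seat 0.89 355 171 [ 0.7204 -0.114   0.16  ] [ 0.7113 -0.1128  0.191 ]
tube_mouth 0.58 264 174 [0.7105 0.0928 0.16  ] [0.7165 0.0959 0.139 ]
bed 0.98 313 192 [ 0.7111 -0.0125  0.    ] [ 0.7061 -0.0134  0.0202]
sleeve 0.6 169 322 [0.3762 0.3394 0.    ] [0.3768 0.3211 0.0576]
sleeve 0.52 397 277 [ 0.493  -0.2257  0.    ] [ 0.4826 -0.21    0.1286]
square 0.69 173 269 [0.5079 0.3373 0.    ] [0.506  0.3309 0.0201]
hammer 0.57 503 284 [ 0.4787 -0.4897  0.    ] [ 0.4776 -0.4845  0.016 ]
```

View pics/top1.png

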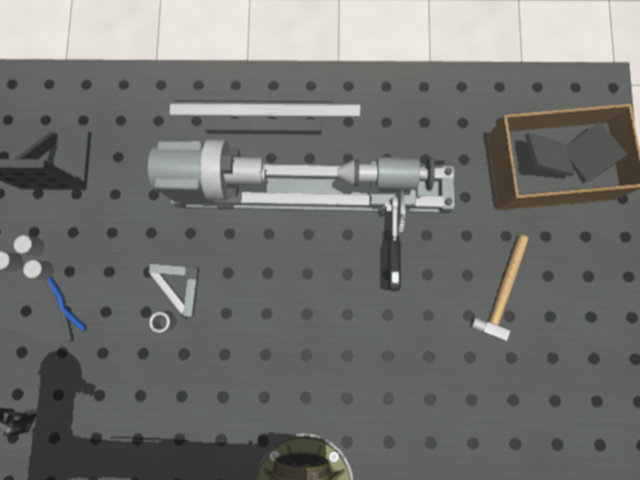

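View pics/scene1.png

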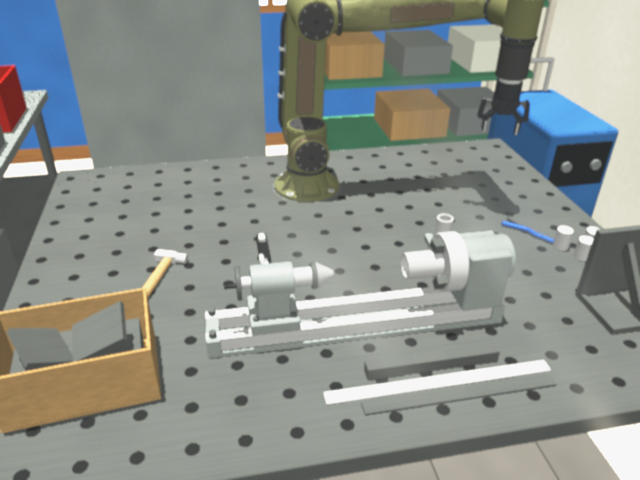

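The top view shows the tailstock at about (395,172). The lever runs from (396,200) to (392,288), with its button near (395,277). The tube mouth is at about (264,174), and the sleeve and square are at (160,322) and (175,290). The scene view agrees. Next I'll measure the bed yaw.

```bash
cat >> h.py <<'E'
def cloud(p,m):
    v,u=np.nonzero(m&(p['z_map']>0)); z=p['z_map'][v,u]
    c=np.c_[(u-p['cx'])/p['fx']*z,(v-p['cy'])/p['fy']*z,z,np.ones(len(z))]
    return (c@np.linalg.inv(p['world_to_cam']).T)[:,:3]
E
python3 - <<'E'
from h import *
p=camera('top')
for l in ('bed','lever','tailstock','tube_mouth','lever_grip'):
    for r in regions_of(p,l)[:1]:
        c=cloud(p,r['region']); print(l,r['conf'],len(c),c.min(0).round(3),c.max(0).round(3),np.histogram(c[:,2],bins=np.arange(0,.26,.02))[0])
        for lo,hi in ((.03,.05),(.05,.07),(.07,.09),(.11,.13)):
            s=c[(c[:,2]>lo)&(c[:,2]<hi)]
            if len(s)>60:
                rect=cv2.minAreaRect(s[:,:2].astype(np.float32)*1000); print(lo,hi,len(s),np.round(rect[0],1),np.round(rect[1],1),round(rect[2],2))
C=cloud(p,np.ones((480,640),bool))
s=C[(C[:,2]>.1)&(C[:,2]<.14)&(C[:,0]<.6)&(C[:,0]>.44)&(abs(C[:,1]+.21)<.06)]
d=cv2.fitLine(s[:,:2].astype(np.float32),cv2.DIST_L2,0,.01,.01).ravel();print('lever',len(s),d,s.min(0),s.max(0),np.median(s[:,1]))
for x in np.arange(.44,.6,.01):
    t=s[abs(s[:,0]-x)<.005]
    if len(t): print(round(x,2),len(t),t[:,1].min().round(4),t[:,1].max().round(4),np.median(t[:,2]).round(4))
# ridge of tube/barrel: max z per y slice
for y in np.arange(-.28,.2,.03):
    t=C[(abs(C[:,1]-y)<.004)&(C[:,0]>.6)&(C[:,0]<.8)&(C[:,2]>.12)]
    if len(t): print(round(y,3),len(t),t[:,0].min().round(4),t[:,0].max().round(4),t[:,2].max().round(4), t[t[:,2]>t[:,2].max()-.004][:,0].mean().round(4))
E
```

```text
bed 0.64 16012 [ 0.455 -0.362 -0.006] [0.848 0.414 0.234] [2891  645 3169  422  467  866  387  564 1179 2373 2403  577]
0.03 0.05 1981 [714.9 -12.6] [697.6 110.1] 89.82
0.05 0.07 1638 [709.8 -13.2] [695.3 113.2] 89.94
0.07 0.09 653 [712.3  -9.1] [664.1 134.2] 86.22
0.11 0.13 1028 [578.8  21.7] [248.4 599.9] 0.52
lever 0.56 919 [ 0.455 -0.24  -0.006] [ 0.677 -0.191  0.133] [  4   0   0   0   1 716 191   0   0   0   0   0]
0.11 0.13 846 [ 565.2 -207. ] [ 29.8 217.8] 88.22
tailstock 0.92 4260 [ 0.455 -0.327 -0.007] [ 0.8   -0.075  0.202] [  17    4    8  254  390  755  273  198  890 1441   15    0]
0.07 0.09 573 [ 692.8 -192.1] [144.1  92. ] 53.02
0.11 0.13 907 [ 590.1 -200.2] [ 93.6 261.4] 76.06
tube_mouth 0.97 916 [0.69  0.096 0.114] [0.748 0.179 0.194] [  0   0   0   0   0   1  48  45 248 574   0   0]
lever_grip 0.64 905 [ 0.455 -0.236 -0.003] [ 0.674 -0.191  0.133] [  5   0   0   0   1 704 191   0   0   0   0   0]
0.11 0.13 839 [ 565.2 -206. ] [ 28.2 217.5] 89.35
lever 774 [ 0.9990829  -0.04281688  0.52459824 -0.2056989 ] [ 0.45521906 -0.22350698  0.10029312] [ 0.59978645 -0.1911747
[... 205 characters left out ...]
 -0.1915 0.1166
0.52 58 -0.2194 -0.1913 0.1171
0.53 58 -0.2196 -0.1915 0.1164
0.54 54 -0.2199 -0.1919 0.1168
0.55 58 -0.2202 -0.192 0.1173
0.56 55 -0.2204 -0.1921 0.1173
0.57 44 -0.22 -0.1934 0.1154
0.58 46 -0.2207 -0.1952 0.1137
0.59 44 -0.2235 -0.2013 0.1156
-0.28 181 0.6766 0.7512 0.2022 0.7157
-0.25 105 0.6793 0.7504 0.1997 0.7148
-0.22 285 0.601 0.7485 0.1992 0.7161
-0.19 128 0.6402 0.7466 0.1989 0.7169
-0.16 101 0.6814 0.7457 0.1966 0.7154
-0.13 66 0.6967 0.732 0.1856 0.7154
-0.1 70 0.6915 0.7383 0.1899 0.7129
-0.07 8 0.7091 0.7249 0.1695 0.7157
0.11 96 0.6902 0.7465 0.1937 0.7187
0.14 93 0.6904 0.7465 0.194 0.7182
0.17 181 0.6622 0.7793 0.2253 0.712
0.2 227 0.6525 0.7822 0.2311 0.7215
```

```bash
cat >> h.py <<'E'
YAW=-0.4; PIV=np.array([.658,-.2072,.106])
def rot(a): return R.from_euler('z',YAW,degrees=True)*R.from_euler('y',a)*R.from_euler('x',-90,degrees=True)
def lev(a,d,h,piv=PIV):
    "world TCP pose at lever angle a (rad), d from pivot, h above centre line"
    return piv+(R.from_euler('z',YAW,degrees=True)*R.from_euler('y',a)).apply([-d,0,h]), rot(a)
def now():
    s=sense(); return s['tool_pos'], R.from_euler('xyz',s['tcp_rot'],degrees=True)
def rows(start,targets,turn_only=None):
    "targets: (pos,R,n,opening); prints rows"
    p,q=start; out=[]
    for tp,tr,n,o in targets:
        p0,q0=p,q; rv=(q0.inv()*tr).as_rotvec()
        for i in range(1,n+1):
            wp=p0+(tp-p0)*i/n; wr=q0*R.from_rotvec(rv*i/n)
            d=np.round(q.inv().apply(wp-p)*1000,1); t=np.round((q.inv()*wr).as_rotvec(degrees=True),1)
            p=p+q.apply(d/1000); q=q*R.from_rotvec(t,degrees=True); out.append([*(d+0.).tolist(),*(t+0.).tolist(),o])
    for i in range(0,len(out),10): print('['+','.join('['+','.join('%g'%x for x in r)+']' for r in out[i:i+10])+']')
    print('end',p.round(4),q.as_euler('xyz',degrees=True).round(1))
E
python3 - <<'E'
from h import *
p,_=lev(0,.13,0); p[2]=.2
rows(now(),[(p,rot(0),18,85)])
E
```

```text
[[-31.5,0.3,33.6,0,8.9,0,85],[-36.3,0.3,28.3,0,8.8,0,85],[-40.2,0.3,22.5,0,8.9,0,85],[-43.2,0.3,15.9,0,8.9,0,85],[-45.2,0.3,9.1,0,8.8,0,85],[-46,0.3,2,0,8.9,0,85],[-45.8,0.2,-5,0,8.8,0,85],[-44.4,0.3,-12.1,0,8.9,0,85],[-42.1,0.3,-18.7,0,8.9,0,85],[-38.6,0.3,-25.1,0,8.8,0,85]]
[[-34.4,0.3,-30.6,0,8.9,0,85],[-29.2,0.3,-35.7,0,8.9,0,85],[-23.4,0.3,-39.7,0,8.8,0,85],[-17,0.3,-42.8,0,8.9,0,85],[-10.1,0.3,-44.9,0,8.9,0,85],[-3.2,0.3,-45.9,0,8.8,0,85],[4,0.3,-45.9,0,8.9,0,85],[11,0.3,-44.7,0,8.9,0,85]]
end [ 0.528  -0.2063  0.2   ] [-90.   -0.   -0.4]
```

move_arm --pt "-31.5 0.3 33.6 0 8.9 0 85" --pt "-36.3 0.3 28.3 0 8.8 0 85" --pt "-40.2 0.3 22.5 0 8.9 0 85" --pt "-43.2 0.3 15.9 0 8.9 0 85" --pt "-45.2 0.3 9.1 0 8.8 0 85" --pt "-46 0.3 2 0 8.9 0 85" --pt "-45.8 0.2 -5 0 8.8 0 85" --pt "-44.4 0.3 -12.1 0 8.9 0 85" --pt "-42.1 0.3 -18.7 0 8.9 0 85" --pt "-38.6 0.3 -25.1 0 8.8 0 85" --newtons 60

```text
clock: 2.55
tool_pos: [0.3885, 0.1333, 0.2027]
tcp_rot: [-90.0, -0.1, 70.3]
ft_force: [0.7, 0.1, 1.1]
opening: 0.0853
```

move_arm --pt "-34.4 0.3 -30.6 0 8.9 0 85" --pt "-29.2 0.3 -35.7 0 8.9 0 85" --pt "-23.4 0.3 -39.7 0 8.8 0 85" --pt "-17 0.3 -42.8 0 8.9 0 85" --pt "-10.1 0.3 -44.9 0 8.9 0 85" --pt "-3.2 0.3 -45.9 0 8.8 0 85" --pt "4 0.3 -45.9 0 8.9 0 85" --pt "11 0.3 -44.7 0 8.9 0 85" --pt "0 0 0 0 0 0 85"

```text
clock: 3.68
tool_pos: [0.5279, -0.2086, 0.1985]
tcp_rot: [-90.0, 0.2, -0.7]
ft_force: [-0.4, -0.5, -0.1]
opening: 0.0847
```

move_arm --pt "0 30 0 0 0 0 85" --pt "0 30 0 0 0 0 70" --pt "0 26 0 0 0 0 60" --pt "0 20 0 0 0 0 60" --pt "0 6 0 0 0 0 60" --pt "0 0 0 0 0 0 60"

```text
clock: 4.42
tool_pos: [0.5281, -0.2063, 0.0884]
tcp_rot: [-90.0, -0.0, -0.4]
ft_force: [0.7, -1.0, -0.1]
opening: 0.0601
```

Run:
```python
from h import *
p=camera('top'); cv2.imwrite('pics/c1.png',cv2.resize(p['color'][150:310,320:480,::-1],None,fx=3.5,fy=3.5,interpolation=cv2.INTER_CUBIC))
for i in range(3): s=sense(); print(s['tool_pos'],s['tcp_rot'],s['ft_force'],s['opening'])
```

```text
[ 0.52846209 -0.20638316  0.08900572] [-9.00357480e+01 -7.79261907e-02 -4.23621328e-01] [ 0.07500207 -0.10439466  0.44232342] 0.05997244649915171
[ 0.52846209 -0.20638316  0.08900572] [-9.00357480e+01 -7.79261907e-02 -4.23621328e-01] [ 0.07500207 -0.10439466  0.44232342] 0.05997244649915171
[ 0.52846209 -0.20638316  0.08900572] [-9.00357480e+01 -7.79261907e-02 -4.23621328e-01] [ 0.07500207 -0.10439466  0.44232342] 0.05997244649915171
```

View pics/c1.png

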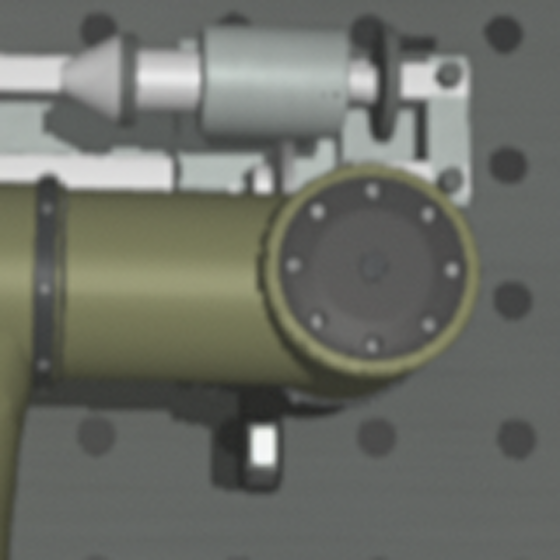

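The crop shows the wrist over the lever, with the button visible at about (262,446) in the crop and in line below the gripper. Now closing the gripper.

move_arm --pt "0 0 0 0 0 0 20" --pt "0 0 0 0 0 0 20" --pt "0 0 0 0 0 0 20" --pt "0 0 0 0 0 0 20" --pt "0 0 0 0 0 0 20" --newtons 70

```text
clock: 5.1
tool_pos: [0.5285, -0.2051, 0.0893]
tcp_rot: [-89.9, -0.1, -0.4]
ft_force: [-1.6, 5.7, 5.0]
opening: 0.0243
```

Run:
```python
from h import *
s=sense();print(s['tool_pos'],s['ft_force'],s['opening'])
st=(np.array([.528,-.2063,.088]),rot(0)); 
T=[(*lev(a,.13,-.018),1,20) for a in (.06,.14,.22,.30,.38,.46,.54,.59,.62)]
rows(st,T)
```

```text
[ 0.52847852 -0.20513368  0.08928253] [-1.55046135  5.67119346  4.99744663] 0.02434758331231629
[[-0.8,-7.8,0,0,0,3.4,20],[-1.1,-10.5,0,0,0,4.6,20],[-1,-10.4,0,0,0,4.6,20],[-1,-10.5,0,0,0,4.6,20],[-1,-10.4,0,0,0,4.6,20],[-1.1,-10.5,0,0,0,4.6,20],[-1,-10.4,0,0,0,4.5,20],[-0.7,-6.5,0,0,0,2.9,20],[-0.5,-3.9,0,0,0,1.7,20]]
end [ 0.5417 -0.2064  0.1669] [-90.   35.5  -0.4]
```

move_arm --pt "-0.8 -7.8 0 0 0 3.4 20" --pt "-1.1 -10.5 0 0 0 4.6 20" --pt "-1 -10.4 0 0 0 4.6 20" --pt "-1 -10.5 0 0 0 4.6 20" --pt "-1 -10.4 0 0 0 4.6 20" --pt "-1.1 -10.5 0 0 0 4.6 20" --pt "-1 -10.4 0 0 0 4.5 20" --pt "0 0 0 0 0 0 20"

```text
clock: 6.1
tool_pos: [0.5352, -0.2052, 0.1541]
tcp_rot: [-89.8, 31.6, -0.3]
ft_force: [-10.3, 5.8, -6.7]
opening: 0.0238
```

```bash
cat > ang.py <<'E'
from h import *
import sys
s=sense(); q=R.from_euler('xyz',s['tcp_rot'],degrees=True); g=s['tool_pos']-.019*q.apply([0,1,0])
print('tcp',s['tool_pos'].round(4),s['tcp_rot'].round(1),'F',s['ft_force'].round(1),'M',s['moment'].round(1),s['opening'].round(4),s['clock'])
r=g-PIV; print('angle from grasp pt',np.arctan2(r[2],-r[0]),np.hypot(r[0],r[2]),'tilt',np.radians(s['tcp_rot'][1]))
def levang(p,yc,tag):
    C=cloud(p,np.ones((480,640),bool)); s=C[(abs(C[:,1]-yc)<.012)&(C[:,0]<.56)&(C[:,0]>.40)&(C[:,2]>.05)]
    for x in np.arange(.44,.56,.01):
        t=s[abs(s[:,0]-x)<.005]
        if len(t): print(tag,round(x,2),len(t),np.median(t[:,2]).round(4))
E
python3 - <<'E'
from ang import *
p=camera('top'); levang(p,-.206,'t')
p=camera('scene'); save(p,'s2.png'); levang(p,-.206,'s')
E
```

```text
Traceback (most recent call last):
  File "ang.py", line 4, in <module>
    print('tcp',s['tool_pos'].round(4),s['tcp_rot'].round(1),'F',s['ft_force'].round(1),'M',s['moment'].round(1),s['opening'].round(4),s['clock'])
                                                                                                                 ^^^^^^^^^^^^^^^^^^
AttributeError: 'float' object has no attribute 'round'
```

```bash
sed -i "s/s\['opening'\].round(4)/round(s['opening'],4)/" ang.py
python3 - <<'E'
from ang import *
p=camera('top'); levang(p,-.206,'t')
p=camera('scene'); levang(p,-.206,'s')
E
```

```text
tcp [ 0.5352 -0.2052  0.1541] [-89.8  31.6  -0.3] F [-10.3   5.8  -6.7] M [ 1.4  0.5 -0.9] 0.0238 6.1
angle from grasp pt 0.5180596776559593 0.1298494505407367 tilt 0.5514809213500635
t 0.48 50 0.2049
t 0.49 50 0.2098
t 0.5 56 0.2073
t 0.51 53 0.21
t 0.52 46 0.2038
t 0.53 45 0.1893
t 0.54 43 0.1835
t 0.55 44 0.1789
t 0.56 17 0.1747
s 0.53 18 0.1859
s 0.54 31 0.1818
s 0.55 38 0.1771
s 0.56 22 0.1733
```

Run:
```python
from h import *
rows(lev(.54,.13,-.018),[(*lev(a,.13,-.018),1,20) for a in (.59,.62,.645)])
```

```text
[[-0.7,-6.5,0,0,0,2.9,20],[-0.5,-3.9,0,0,0,1.7,20],[-0.4,-3.3,0,0,0,1.4,20]]
end [ 0.5433 -0.2064  0.1698] [-90.   36.9  -0.4]
```

move_arm --pt "-0.7 -6.5 0 0 0 2.9 20" --pt "-0.5 -3.9 0 0 0 1.7 20" --pt "-0.4 -3.2 0 0 0 1.4 20" --pt "0 0 0 0 0 0 20"

```text
clock: 6.7
tool_pos: [0.5418, -0.2057, 0.1674]
tcp_rot: [-89.8, 37.3, -0.3]
ft_force: [-10.0, 2.6, -6.0]
opening: 0.0236
```

Run:
```python
from ang import *
p=camera('top'); levang(p,-.206,'t')
print('grip pt press');
```

```text
tcp [ 0.5418 -0.2057  0.1674] [-89.8  37.3  -0.3] F [-10.    2.6  -6. ] M [ 0.9 -0.5 -0.7] 0.0236 6.7
angle from grasp pt 0.6309627722028796 0.12962122783423224 tilt 0.6513667463517381
t 0.49 42 0.2214
t 0.5 59 0.2282
t 0.51 57 0.2255
t 0.52 50 0.2278
t 0.53 48 0.2217
t 0.54 42 0.2029
t 0.55 48 0.1965
t 0.56 18 0.1919
grip pt press
```

move_arm --pt "-0.2 -2 0 0 0 0.9 20" --pt "0 0 0 0 0 0 20" --pt "0 2.6 0 0 0 -1.2 20" --pt "0 2.6 0 0 0 -1.2 20" --pt "0 2.6 0 0 0 -1.2 20" --pt "0 0 0 0 0 0 20"

```text
clock: 7.5
tool_pos: [0.5417, -0.2058, 0.165]
tcp_rot: [-90.0, 33.7, -0.4]
ft_force: [8.7, 1.7, -2.9]
opening: 0.0239
```

Run:
```python
from ang import *
p=camera('top'); levang(p,-.206,'t')
```

```text
tcp [ 0.5417 -0.2058  0.165 ] [-90.   33.7  -0.4] F [ 8.7  1.7 -2.9] M [ 0.6 -4.5 -0.4] 0.0239 7.5
angle from grasp pt 0.6155941141096046 0.12948558840087487 tilt 0.5887894788407199
t 0.49 46 0.2207
t 0.5 60 0.2255
t 0.51 53 0.2229
t 0.52 50 0.2261
t 0.53 51 0.2186
t 0.54 38 0.2014
t 0.55 45 0.1947
t 0.56 24 0.1902
```

Caught at the third notch: the lever resists going down at about 0.60. Now sliding.

move_arm --pt "0 0 6 0 0 0 20" --pt "0 0 12 0 0 0 20" --pt "0 0 20 0 0 0 20" --pt "0 0 24 0 0 0 20" --pt "0 0 26 0 0 0 20" --pt "0 0 26 0 0 0 20" --pt "0 0 24 0 0 0 20" --pt "0 0 20 0 0 0 20" --pt "0 0 12 0 0 0 20" --pt "0 0 6 0 0 0 20"

```text
clock: 8.8
tool_pos: [0.5437, -0.03, 0.1649]
tcp_rot: [-90.0, 33.7, -0.5]
ft_force: [12.1, -3.1, -4.2]
opening: 0.0239
```

Run:
```python
from ang import *
p=camera('top'); levang(p,-.206+.172,'t')
C=cloud(p,np.ones((480,640),bool))
for l,h in (('cone_seat',.16),('tube_mouth',.16)):
    for r in tip_of(p,l)[:1]: v,u=r['point'][0]*480,r['point'][1]*640; print(l,r['conf'],u,v,atplane(p,u,v,h))
q=camera('scene'); cv2.imwrite('pics/s3.png',cv2.resize(q['color'][180:380,200:540,::-1],None,fx=2.2,fy=2.2))
for l,h in (('cone_seat',.16),('tube_mouth',.16)):
    for r in tip_of(q,l)[:1]: v,u=r['point'][0]*480,r['point'][1]*640; print(l,r['conf'],u,v,atplane(q,u,v,h))
```

```text
tcp [ 0.5437 -0.03    0.1649] [-90.   33.7  -0.5] F [12.1 -3.1 -4.2] M [-1.1 -5.9  0.7] 0.0239 8.8
angle from grasp pt 0.6239514772498583 0.12780568709846601 tilt 0.5878995366038127
t 0.49 40 0.2187
t 0.5 54 0.2265
t 0.51 45 0.2226
t 0.52 55 0.2244
t 0.53 49 0.2199
t 0.54 39 0.2015
t 0.55 46 0.1955
t 0.56 23 0.1911
cone_seat 0.57 274.81600000000003 171.88799999999998 [0.71604923 0.06773254 0.16      ]
tube_mouth 0.79 262.976 174.72 [0.70923015 0.09439351 0.16      ]
cone_seat 0.91 398.40000000000003 266.688 [0.7244336  0.08116709 0.16      ]
tube_mouth 0.6 333.82399999999996 224.496 [ 0.52111781 -0.02340323  0.16      ]
```

View pics/s3.png

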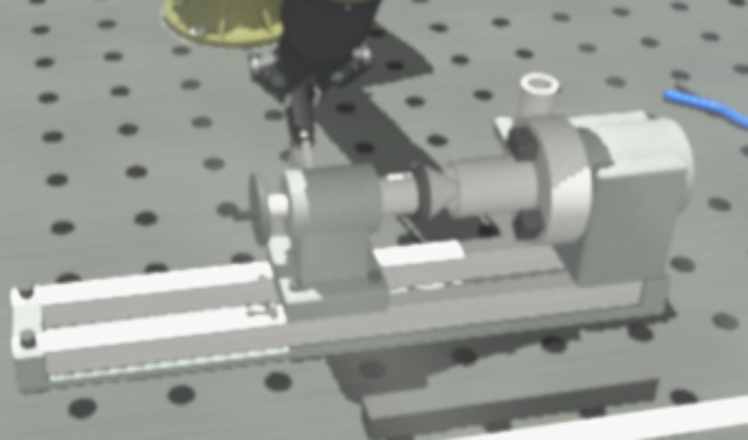

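The scene crop shows the cone tip at about (455,185) just inside the tube mouth, with the seat about 20 mm short. I'll creep in and watch the y force.

move_arm --pt "0 0 4 0 0 0 20" --pt "0 0 4 0 0 0 20" --pt "0 0 4 0 0 0 20" --pt "0 0 3 0 0 0 20" --pt "0 0 2 0 0 0 20" --pt "0 0 0 0 0 0 20"

```text
clock: 9.85
tool_pos: [0.5439, -0.0135, 0.1648]
tcp_rot: [-90.0, 33.7, -0.5]
ft_force: [13.1, -1.2, -3.3]
opening: 0.0238
```

move_arm --pt "0 0 1.5 0 0 0 20" --pt "0 0 1.5 0 0 0 20" --pt "0 0 0 0 0 0 20"

```text
clock: 10.22
tool_pos: [0.544, -0.0106, 0.1649]
tcp_rot: [-90.0, 33.7, -0.5]
ft_force: [13.3, -2.6, -3.6]
opening: 0.0241
```

move_arm --pt "0 0 1.5 0 0 0 20" --pt "0 0 1.5 0 0 0 20" --pt "0 0 0 0 0 0 20"

```text
clock: 10.6
tool_pos: [0.544, -0.0076, 0.1649]
tcp_rot: [-90.0, 33.7, -0.5]
ft_force: [13.2, -2.3, -3.0]
opening: 0.024
```

move_arm --pt "0 0 1.5 0 0 0 20" --pt "0 0 1.5 0 0 0 20" --pt "0 0 0 0 0 0 20"

```text
clock: 10.98
tool_pos: [0.544, -0.0054, 0.1649]
tcp_rot: [-90.1, 33.7, -0.6]
ft_force: [13.3, -5.0, -5.6]
opening: 0.0236
```

move_arm --pt "0 0 1.5 0 0 0 20" --pt "0 0 1 0 0 0 20" --pt "0 0 0 0 0 0 20"

```text
clock: 11.35
tool_pos: [0.544, -0.0052, 0.165]
tcp_rot: [-90.3, 33.7, -0.9]
ft_force: [14.7, -14.6, -6.7]
opening: 0.0238
```

Run:
```python
from ang import *
q=camera('scene'); cv2.imwrite('pics/s4.png',cv2.resize(q['color'][220:320,300:500,::-1],None,fx=4,fy=4,interpolation=cv2.INTER_CUBIC))
```

```text
tcp [ 0.544  -0.0052  0.165 ] [-90.3  33.7  -0.9] F [ 14.7 -14.6  -6.7] M [-4.  -7.   2.7] 0.0238 11.35
angle from grasp pt 0.6257270795781645 0.1276459756511516 tilt 0.5883870161617861
```

View pics/s4.png

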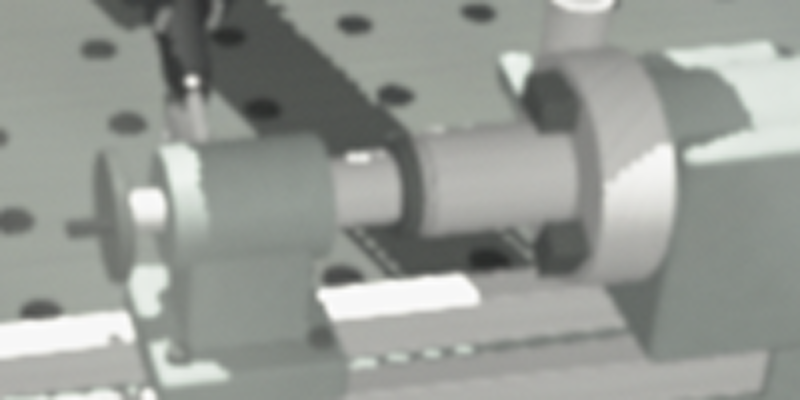

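Home against the hard stop: y stopped at -0.005 with 14 N of back-force, and the crop shows no cone showing at about (420,180). Now opening and backing off square to the lever.

move_arm --pt "0 0 0 0 0 0 45" --pt "0 0 0 0 0 0 65" --pt "0 0 0 0 0 0 65" --pt "0 -10 0 0 0 0 65" --pt "0 -25 0 0 0 0 65" --pt "0 -30 0 0 0 0 65" --pt "-30 -5 0 0 0 0 10" --pt "-30 0 0 0 0 0 0" --pt "-30 0 0 0 0 0 0" --pt "0 0 0 0 0 0 0"

```text
clock: 12.65
tool_pos: [0.5059, -0.0018, 0.2769]
tcp_rot: [-90.0, 33.9, -0.4]
ft_force: [0.2, 0.0, 0.1]
opening: 0.0001
```

Run:
```python
from ang import *
p=camera('top'); cv2.imwrite('pics/t5.png',cv2.resize(p['color'][140:300,220:380,::-1],None,fx=3.5,fy=3.5,interpolation=cv2.INTER_CUBIC))
q=camera('scene'); cv2.imwrite('pics/s5.png',cv2.resize(q['color'][180:300,280:480,::-1],None,fx=3.5,fy=3.5,interpolation=cv2.INTER_CUBIC))
C=cloud(p,np.ones((480,640),bool))
for x in np.arange(.47,.6,.01):
    t=C[(abs(C[:,0]-x)<.005)&(abs(C[:,1]+.005)<.03)&(C[:,2]>.12)]
    if len(t): print(round(x,2),len(t),t[:,1].min().round(4),t[:,1].max().round(4),np.median(t[:,2]).round(4),t[:,2].max().round(4))
for l in ('lever_grip','release_top'):
    for r in tip_of(p,l)[:1]: v,u=r['point'][0]*480,r['point'][1]*640; print(l,r['conf'],u,v,world(p,u,v,p['z_map'][int(v),int(u)]))
```

```text
tcp [ 0.5059 -0.0018  0.2769] [-90.   33.9  -0.4] F [0.2 0.  0.1] M [ 0.  -1.5 -0. ] 0.0001 12.65
angle from grasp pt 0.922125741667768 0.2342717089482339 tilt 0.5910516207196458
0.49 36 -0.0182 0.0068 0.2194 0.2268
0.5 67 -0.0199 0.0068 0.2261 0.2323
0.51 66 -0.0199 0.0074 0.2242 0.3085
0.52 124 -0.0197 0.0105 0.2321 0.325
0.53 137 -0.0193 0.0105 0.324 0.3468
0.54 206 -0.0347 0.025 0.3469 0.3651
0.55 203 -0.0349 0.025 0.3586 0.3795
0.56 283 -0.0342 0.0238 0.3793 0.4301
0.57 369 -0.0343 0.0249 0.4268 0.4457
0.58 280 -0.0349 0.025 0.446 0.4618
0.59 334 -0.0339 0.0247 0.46 0.4909
lever_grip 0.67 170.88 325.104 [0.37803716 0.15284043 0.57812356]
release_top 0.62 170.112 321.216 [0.3834706  0.145218   0.60658594]
```

View pics/t5.png

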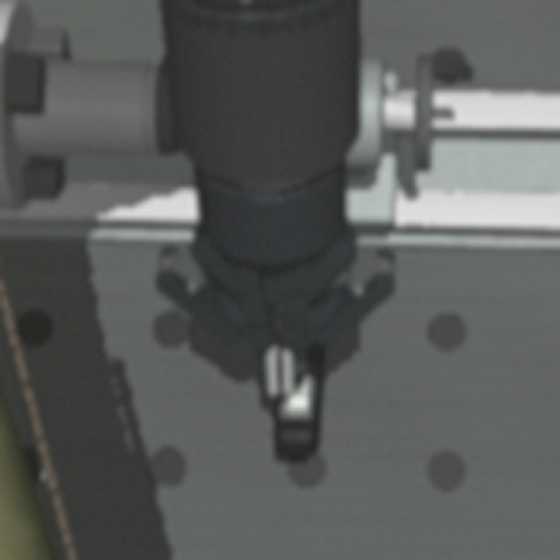

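The top crop shows the closed fingertips at about (275,375) and the button at (300,398), so the tool is about 4 mm too far left. Next: align with the button and come close.

Run:
```python
from h import *
P=np.array([.6595,-.0068,.106])
print(lev(.6,.174,.0285,P)[0])
rows(now(),[(*lev(.6,.174,.050,P),2,0),(*lev(.6,.174,.0285,P),2,0)])
print('press');rows(lev(.6,.174,.0285,P),[(*lev(.6,.174,.021,P),1,0),(*lev(.6,.174,.0135,P),3,0)])
print('arc');rows(lev(.6,.174,.0135,P),[(*lev(a,.174,.0135,P),1,0) for a in (.5,.36,.22,.1,.03,0.)])
```

```text
[ 0.53198702 -0.00590978  0.22776986]
[[23.2,0.5,-2.1,0,0,0,0],[23.3,0.6,-2.2,0,0,0.1,0],[0,10.7,0,0,0,0,0],[0,10.8,0,0,0,0,0]]
end [ 0.532  -0.0059  0.2277] [-90.   34.4  -0.4]
press
[[0,7.5,0,0,0,0,0],[0,2.5,0,0,0,0,0],[0,2.5,0,0,0,0,0],[0,2.5,0,0,0,0,0]]
end [ 0.5235 -0.0059  0.2154] [-90.   34.4  -0.4]
arc
[[-0.5,17.4,0,0,0,-5.7,0],[-0.2,24.5,0,0,0,-8.1,0],[-0.1,24.4,0,0,0,-8,0],[-0.4,20.9,0,0,0,-6.8,0],[-0.5,12.2,0,0,0,-4.1,0],[-0.4,5.2,0,0,0,-1.7,0]]
end [ 0.4855 -0.0056  0.1195] [-90.   -0.   -0.4]
```

move_arm --pt "23.2 0.5 -2.1 0 0 0 0" --pt "23.3 0.6 -2.2 0 0 0.1 0" --pt "0 10.7 0 0 0 0 0" --pt "0 10.8 0 0 0 0 0" --pt "0 0 0 0 0 0 0"

```text
clock: 13.48
tool_pos: [0.5316, -0.0061, 0.2272]
tcp_rot: [-90.0, 34.5, -0.5]
ft_force: [-0.9, -0.7, -0.9]
opening: -0.0003
```

Run:
```python
from ang import *
p=camera('top'); a=p['color'][190:280,255:345,::-1]
q=camera('scene'); b=q['color'][190:280,290:380,::-1]
cv2.imwrite('pics/c6.png',cv2.resize(np.hstack([a,b]),None,fx=4.4,fy=4.4,interpolation=cv2.INTER_CUBIC))
```

```text
tcp [ 0.5316 -0.0061  0.2272] [-90.   34.5  -0.5] F [-0.9 -0.7 -0.9] M [-0.  -1.5 -0. ] -0.0003 13.475
angle from grasp pt 0.8692330992753294 0.17911744258966875 tilt 0.6020217408693981
```

View pics/c6.png

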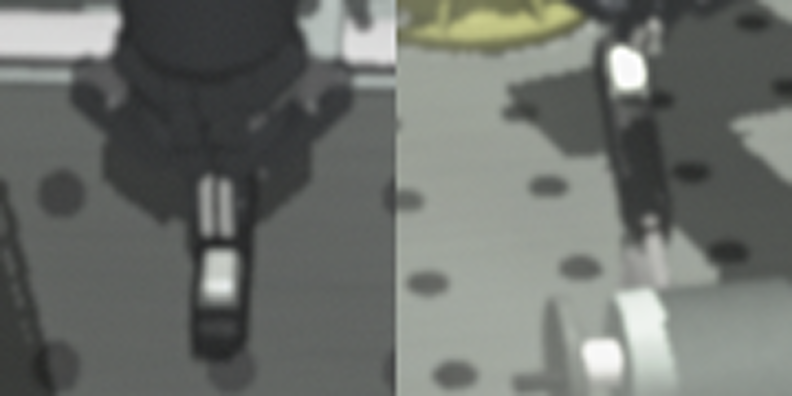

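Run:
```python
from ang import *
for n,(u0,u1,v0,v1) in (('top',(296,314,244,262)),('scene',(336,350,196,216))):
    p=camera(n); m=np.zeros((480,640),bool); m[v0:v1,u0:u1]=p['color'][v0:v1,u0:u1].min(2)>140
    c=cloud(p,m); print(n,len(c),np.median(c,0),c.min(0),c.max(0)); v,u=np.nonzero(m); print(u.mean(),v.mean(),u.min(),u.max(),v.min(),v.max())
    for h in (.21,.2255,.24): print(atplane(p,u.mean(),v.mean(),h).round(4))
    w=p['world_to_cam']@np.r_[now()[0],1]; print('tcp px',p['fx']*w[0]/w[2]+p['cx'],p['fy']*w[1]/w[2]+p['cy'])
p=camera('top')
for v in range(232,272,2): print(v,world(p,305,v,p['z_map'][v,305]).round(4),p['color'][v,305])
```

```text
tcp [ 0.532  -0.0062  0.2284] [-90.   34.4  -0.5] F [ 0.2  0.2 -0.1] M [ 0.  -1.5  0.1] -0.0 13.575
angle from grasp pt 0.875275711387046 0.17985792794750488 tilt 0.59963477404983
top 68 [ 0.52485216 -0.00590889  0.22520722] [ 0.51486427 -0.01207416  0.21711066] [0.53693535 0.00060835 0.23239958]
304.38235294117646 252.16176470588235 301 307 247 257
[ 0.5269 -0.0054  0.21  ]
[ 0.5249 -0.0064  0.2255]
[ 0.5231 -0.0072  0.24  ]
tcp px 304.2528752203296 248.53407187225656
scene 84 [ 0.53211971 -0.00760915  0.21890999] [ 0.08889316 -0.01685738 -0.00335733] [0.56795791 0.08454966 0.25566671]
341.8941176470588 205.05882352941177 336 346 196 210
[ 0.5135 -0.0024  0.21  ]
[ 0.5398 -0.0091  0.2255]
[ 0.5644 -0.0154  0.24  ]
tcp px 342.42429760983543 202.23004350874874
232 [ 0.5572 -0.0105  0.2866] [138 140 136]
234 [ 0.5546 -0.0101  0.2782] [143 145 142]
236 [ 0.5513 -0.0099  0.2732] [141 144 141]
238 [ 0.5476 -0.0098  0.2713] [140 142 139]
240 [ 0.5447 -0.0094  0.2635] [142 143 141]
242 [ 0.5413 -0.0092  0.2591] [113 115 112]
244 [ 0.5454 -0.006   0.2025] [46 46 45]
246 [ 0.5415 -0.0059  0.1994] [101 103 100]
248 [ 0.5343 -0.0072  0.2212] [193 198 191]
250 [ 0.5295 -0.0075  0.2251] [195 199 193]
252 [ 0.5248 -0.0079  0.2292] [197 202 195]
254 [ 0.5202 -0.0082  0.233 ] [225 229 227]
256 [ 0.5169 -0.0078  0.2257] [195 201 196]
258 [ 0.5135 -0.0075  0.2189] [122 126 123]
260 [ 0.5089 -0.0077  0.2223] [57 59 59]
262 [ 0.5041 -0.0082  0.2281] [51 52 53]
264 [ 0.5002 -0.0081  0.2256] [65 66 66]
266 [ 0.4959 -0.0082  0.2265] [52 53 52]
268 [ 0.4924 -0.0079  0.2203] [42 43 43]
270 [ 0.509   0.0048 -0.0027] [39 40 41]
```

move_arm --pt "-2.5 3 0 0 0 0 0" --pt "0 3 0 0 0 0 0" --pt "0 0 0 0 0 0 0"

```text
clock: 14.1
tool_pos: [0.5261, -0.0061, 0.2251]
tcp_rot: [-90.0, 34.3, -0.4]
ft_force: [1.2, -0.1, 0.0]
opening: -0.0003
```

Run:
```python
from ang import *
p=camera('top')
for u in (302,304,307): print(u,[(v,world(p,u,v,p['z_map'][v,u]).round(3).tolist(),int(p['color'][v,u].mean())) for v in range(240,260,2)])
a=p['color'][215:275,275:335,::-1]; cv2.imwrite('pics/c7.png',cv2.resize(a,None,fx=9,fy=9,interpolation=cv2.INTER_CUBIC))
```

```text
tcp [ 0.5261 -0.0061  0.2251] [-90.   34.3  -0.4] F [ 1.2 -0.1  0. ] M [-0.  -1.6  0. ] -0.0003 14.1
angle from grasp pt 0.8385257010161351 0.18126790339909432 tilt 0.598898828488308
302 [(240, [0.544, -0.004, 0.266], 145), (242, [0.541, -0.003, 0.261], 147), (244, [0.537, -0.003, 0.26], 145), (246, [0.541, 0.0, 0.203], 118), (248, [0.535, -0.001, 0.219], 161), (250, [0.529, -0.001, 0.227], 174), (252, [0.525, -0.001, 0.225], 181), (254, [0.521, -0.002, 0.229], 208), (256, [0.517, -0.002, 0.228], 176), (258, [0.513, -0.002, 0.226], 114)]
304 [(240, [0.544, -0.008, 0.269], 100), (242, [0.541, -0.008, 0.264], 104), (244, [0.537, -0.007, 0.259], 104), (246, [0.541, -0.004, 0.202], 111), (248, [0.534, -0.005, 0.222], 192), (250, [0.53, -0.005, 0.222], 195), (252, [0.525, -0.006, 0.229], 197), (254, [0.521, -0.006, 0.228], 224), (256, [0.516, -0.006, 0.23], 194), (258, [0.513, -0.006, 0.227], 125)]
307 [(240, [0.544, -0.014, 0.267], 115), (242, [0.54, -0.014, 0.267], 119), (244, [0.537, -0.013, 0.259], 120), (246, [0.541, -0.01, 0.203], 115), (248, [0.535, -0.011, 0.218], 176), (250, [0.53, -0.012, 0.222], 179), (252, [0.525, -0.012, 0.224], 176), (254, [0.521, -0.012, 0.227], 197), (256, [0.517, -0.012, 0.227], 170), (258, [0.513, -0.012, 0.228], 114)]
```

View pics/c7.png

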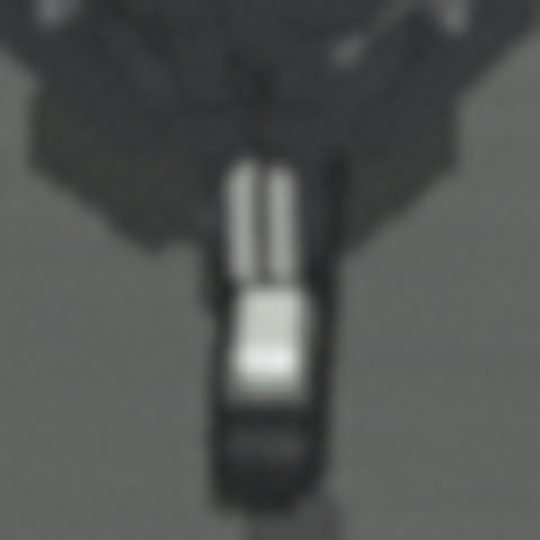

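The crop shows the pads above the button at (270,330), centred across it. The nominal TCP should just be touching. I'll press in small steps and let the force decide.

move_arm --pt "0 1.5 0 0 0 0 0" --pt "0 1.5 0 0 0 0 0" --pt "0 0 0 0 0 0 0"

```text
clock: 14.52
tool_pos: [0.5246, -0.006, 0.2226]
tcp_rot: [-90.0, 34.3, -0.4]
ft_force: [0.4, -0.4, 0.7]
opening: 0.0003
```

Run:
```python
from ang import *
p=camera('scene'); a=p['color'][175:245,300:400,::-1]; cv2.imwrite('pics/c8.png',cv2.resize(a,None,fx=7,fy=7,interpolation=cv2.INTER_CUBIC))
p=camera('top');r=regions_of(p,'release_top'); print([(x['conf'],x['region'].sum(),np.round(np.array(x['box'])*[640,480,640,480])) for x in r[:2]])
```

```text
tcp [ 0.5246 -0.006   0.2226] [-90.   34.3  -0.4] F [ 0.4 -0.4  0.7] M [-0.  -1.6 -0. ] 0.0003 14.525
angle from grasp pt 0.8228905164349987 0.18045244462862434 tilt 0.598874389349386
[(0.62, np.int64(78), array([300., 246., 309., 260.]))]
```

View pics/c8.png

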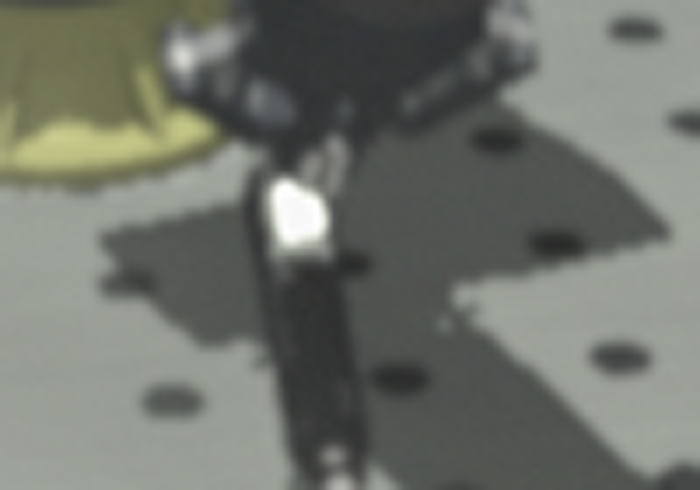

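move_arm --pt "0 2 -1.5 0 0 0 0" --pt "0 2 0 0 0 0 0" --pt "0 2 0 0 0 0 0" --pt "0 0 0 0 0 0 0"

```text
clock: 15.18
tool_pos: [0.5211, -0.0075, 0.2176]
tcp_rot: [-90.0, 34.3, -0.4]
ft_force: [-0.4, 0.3, 0.4]
opening: -0.0001
```

move_arm --pt "0 2 0 0 0 0 0" --pt "0 2 0 0 0 0 0" --pt "0 0 0 0 0 0 0"

```text
clock: 15.55
tool_pos: [0.5189, -0.0075, 0.2143]
tcp_rot: [-90.0, 34.3, -0.4]
ft_force: [-0.9, -0.8, 0.4]
opening: -0.0001
```

move_arm --pt "0 2 0 0 0 0 0" --pt "0 2 0 0 0 0 0" --pt "0 0 0 0 0 0 0"

```text
clock: 15.92
tool_pos: [0.5166, -0.0075, 0.211]
tcp_rot: [-90.0, 34.3, -0.4]
ft_force: [-0.2, 0.0, -0.4]
opening: -0.0001
```

Run:
```python
from ang import *
p=camera('top')
print([(v,world(p,304,v,p['z_map'][v,304]).round(3).tolist(),int(p['color'][v,304].mean())) for v in range(238,270,2)])
a=p['color'][215:275,275:335,::-1]
q=camera('scene'); b=q['color'][180:240,310:370,::-1]; cv2.imwrite('pics/c9.png',cv2.resize(np.hstack([a,b]),None,fx=6.6,fy=6.6,interpolation=cv2.INTER_CUBIC))
```

```text
tcp [ 0.5166 -0.0075  0.211 ] [-90.   34.3  -0.4] F [-0.2  0.  -0.4] M [-0.  -1.6 -0. ] -0.0001 15.925
angle from grasp pt 0.7458856262421756 0.17790808487383097 tilt 0.5989043889488421
[(238, [0.548, -0.007, 0.266], 71), (240, [0.544, -0.008, 0.27], 104), (242, [0.541, -0.007, 0.26], 108), (244, [0.537, -0.007, 0.262], 105), (246, [0.534, -0.007, 0.256], 110), (248, [0.531, -0.007, 0.247], 114), (250, [0.527, -0.007, 0.246], 114), (252, [0.525, -0.006, 0.224], 164), (254, [0.521, -0.006, 0.228], 226), (256, [0.517, -0.006, 0.226], 193), (258, [0.513, -0.006, 0.224], 123), (260, [0.509, -0.006, 0.223], 59), (262, [0.504, -0.006, 0.23], 51), (264, [0.5, -0.006, 0.225], 64), (266, [0.496, -0.006, 0.225], 51), (268, [0.493, -0.006, 0.219], 43)]
```

View pics/c9.png

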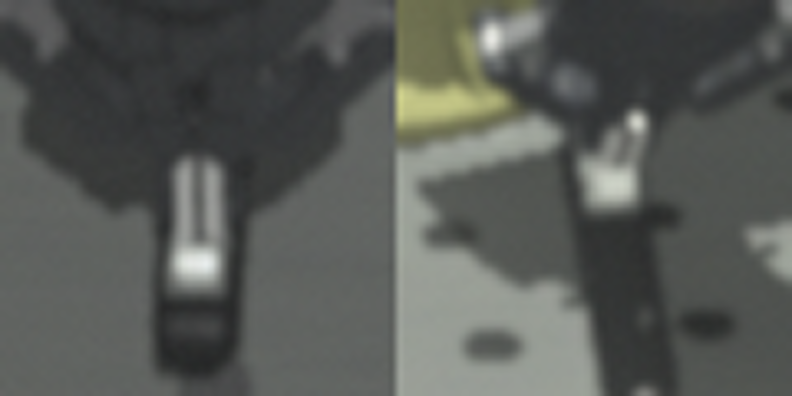

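move_arm --pt "0 3 0 0 0 0 0" --pt "0 3 0 0 0 0 0" --pt "0 3 0 0 0 0 0" --pt "0 1 0 0 0 0 0" --pt "0 0 0 0 0 0 0"

```text
clock: 16.65
tool_pos: [0.5112, -0.0075, 0.203]
tcp_rot: [-90.0, 34.3, -0.5]
ft_force: [1.2, 0.8, 0.5]
opening: 0.0004
```

move_arm --pt "0 1.5 0 0 0 0 0" --pt "0 1.5 0 0 0 0 0" --pt "0 0 0 0 0 0 0"

```text
clock: 17.02
tool_pos: [0.5092, -0.0074, 0.2001]
tcp_rot: [-90.0, 34.3, -0.4]
ft_force: [0.2, -0.4, 0.2]
opening: -0.0
```

move_arm --pt "0 1 0 0 0 0 0" --pt "0 1 0 0 0 0 0" --pt "0 0 0 0 0 0 0"

```text
clock: 17.4
tool_pos: [0.5082, -0.0074, 0.1986]
tcp_rot: [-90.0, 34.3, -0.4]
ft_force: [0.4, 0.5, -0.2]
opening: -0.0001
```

move_arm --pt "0 1 0 0 0 0 0" --pt "0 1 0 0 0 0 0" --pt "0 0 0 0 0 0 0"

```text
clock: 17.77
tool_pos: [0.5071, -0.0074, 0.1971]
tcp_rot: [-90.0, 34.3, -0.4]
ft_force: [0.4, 0.1, -0.6]
opening: -0.0001
```

Run:
```python
from ang import *
p=camera('top')
print([(v,world(p,304,v,p['z_map'][v,304]).round(3).tolist(),int(p['color'][v,304].mean())) for v in range(240,270,2)])
```

```text
tcp [ 0.5071 -0.0074  0.1971] [-90.   34.3  -0.4] F [ 0.4  0.1 -0.6] M [ 0.1 -1.5  0. ] -0.0001 17.775
angle from grasp pt 0.6508742931590958 0.17621165482809195 tilt 0.5987189047804851
[(240, [0.546, -0.007, 0.254], 48), (242, [0.542, -0.007, 0.253], 51), (244, [0.538, -0.007, 0.255], 81), (246, [0.534, -0.007, 0.256], 113), (248, [0.531, -0.007, 0.248], 115), (250, [0.527, -0.006, 0.242], 116), (252, [0.523, -0.007, 0.242], 126), (254, [0.52, -0.006, 0.234], 127), (256, [0.516, -0.006, 0.229], 140), (258, [0.515, -0.004, 0.202], 203), (260, [0.511, -0.005, 0.204], 211), (262, [0.506, -0.005, 0.206], 217), (264, [0.502, -0.005, 0.207], 209), (266, [0.498, -0.005, 0.202], 135), (268, [0.494, -0.005, 0.202], 67)]
```

The lever has dropped to the second notch, about 0.45, with the button now at (0.507, -0.005, 0.2055). So the shut fingers end about 30 mm short of the nominal TCP. I'll press again and follow the arc down.

Run:
```python
from h import *
P=np.array([.6595,-.0082,.106]); d=.176
T=[(*lev(.45,d,-.003,P),2,0),(*lev(.45,d,-.016,P),3,0)]
rows(now(),T)
print('arc');rows(lev(.45,d,-.016,P),[(*lev(a,d,-.016,P),1,0) for a in (.38,.28,.18,.08,.02,0.)])
```

```text
[[1.8,9.2,0.1,0,0,-4.3,0],[1.1,9.3,0.2,0,0,-4.2,0],[0,4.3,0,0,0,0,0],[0,4.4,0,0,0,0,0],[0,4.3,0,0,0,0,0]]
end [ 0.4941 -0.007   0.1682] [-90.   25.8  -0.4]
arc
[[1.6,12.3,0,0,0,-4,0],[2.4,17.5,0,0,0,-5.7,0],[2.5,17.5,0,0,0,-5.8,0],[2.5,17.4,0,0,0,-5.7,0],[1.3,10.6,0,0,0,-3.4,0],[0.3,3.5,0,0,0,-1.2,0]]
end [ 0.4835 -0.007   0.09  ] [-90.   -0.   -0.4]
```

move_arm --pt "1.8 9.2 0.1 0 0 -4.3 0" --pt "1.1 9.3 0.2 0 0 -4.2 0" --pt "0 4.3 0 0 0 0 0" --pt "0 4.4 0 0 0 0 0" --pt "0 4.3 0 0 0 0 0" --pt "1.6 12.3 0 0 0 -4 0" --pt "2.4 17.5 0 0 0 -5.7 0" --pt "2.5 17.5 0 0 0 -5.8 0" --pt "2.5 17.4 0 0 0 -5.7 0" --pt "0 0 0 0 0 0 0"

```text
clock: 19.08
tool_pos: [0.4808, -0.0073, 0.1028]
tcp_rot: [-90.0, 4.8, -0.4]
ft_force: [-0.4, 0.1, 1.1]
opening: 0.0003
```

```bash
cat > prof.py <<'E'
from ang import *
p=camera('top')
print([(v,world(p,305,v,p['z_map'][v,305]).round(3).tolist(),int(p['color'][v,305].mean())) for v in range(244,296,3)])
E
python3 prof.py
```

```text
tcp [ 0.4808 -0.0073  0.1028] [-90.    4.8  -0.4] F [-0.4  0.1  1.1] M [-0.   0.1 -0. ] 0.0003 19.075
angle from grasp pt 0.08951196675796198 0.17632731083730604 tilt 0.08299756554916304
[(244, [0.497, -0.026, 0.54], 97), (247, [0.492, -0.026, 0.541], 101), (250, [0.488, -0.026, 0.539], 98), (253, [0.484, -0.026, 0.539], 89), (256, [0.479, -0.026, 0.536], 127), (259, [0.475, -0.026, 0.535], 108), (262, [0.473, -0.025, 0.516], 59), (265, [0.47, -0.024, 0.494], 59), (268, [0.468, -0.022, 0.472], 59), (271, [0.465, -0.021, 0.448], 60), (274, [0.462, -0.02, 0.433], 74), (277, [0.461, -0.017, 0.381], 45), (280, [0.458, -0.016, 0.348], 44), (283, [0.458, -0.011, 0.266], 52), (286, [0.462, -0.003, 0.114], 59), (289, [0.461, 0.004, -0.002], 84), (292, [0.454, 0.004, 0.001], 100), (295, [0.446, 0.004, 0.001], 100)]
```

move_arm --pt "1.3 10.6 0 0 0 -3.4 0" --pt "0.3 3.5 0 0 0 -1.2 0" --pt "0 0 0 0 0 0 0" --pt "0 0 0 0 0 0 0"

```text
clock: 19.62
tool_pos: [0.4857, -0.0071, 0.0948]
tcp_rot: [-90.0, -0.2, -0.4]
ft_force: [-6.7, 1.7, 17.1]
opening: -0.0003
```

The lever is firm on its stop at 17 N. Retreating straight up and away.

move_arm --pt "0 -5 0 0 0 0 0" --pt "0 -20 0 0 0 0 0" --pt "0 -40 0 0 0 0 0" --pt "0 -50 0 0 0 0 0" --pt "-20 -40 -40 0 0 0 0" --pt "-20 0 -55 0 0 0 0" --pt "0 0 -60 0 0 0 0" --pt "0 0 -60 0 0 0 0" --pt "0 0 -30 0 0 0 0" --pt "0 0 0 0 0 0 0"

```text
clock: 20.88
tool_pos: [0.4417, -0.2537, 0.2446]
tcp_rot: [-90.0, 0.2, -0.7]
ft_force: [0.1, 0.7, -0.2]
opening: -0.0001
```

Run:
```python
from ang import *
p=camera('top'); C=cloud(p,np.ones((480,640),bool))
for x in np.arange(.45,.6,.015):
    t=C[(abs(C[:,0]-x)<.005)&(abs(C[:,1]+.005)<.03)&(C[:,2]>.05)]
    if len(t): print(round(x,3),len(t),t[:,1].min().round(4),t[:,1].max().round(4),np.median(t[:,2]).round(4))
for l in ('square','sleeve','hammer','cone_seat','tube_mouth','lever_pivot'):
    for r in tip_of(p,l)[:1]: v,u=r['point'][0]*480,r['point'][1]*640; print(l,r['conf'],atplane(p,u,v,0).round(4),round(u),round(v))
q=camera('scene'); a=p['color'][120:300,140:440,::-1]; b=q['color'][200:380,200:500,::-1]
cv2.imwrite('pics/f.png',cv2.resize(np.vstack([a,b]),None,fx=1.66,fy=1.66,interpolation=cv2.INTER_CUBIC)[:600])
```

```text
tcp [ 0.4417 -0.2537  0.2446] [-90.    0.2  -0.7] F [ 0.1  0.7 -0.2] M [-0. -0.  0.] -0.0001 20.875
angle from grasp pt 0.6296649209121558 0.2675628640910095 tilt 0.00308715872083809
0.45 307 -0.0345 0.0083 0.6577
0.465 298 -0.0345 0.0094 0.6635
0.48 255 -0.0342 0.0068 0.6639
0.495 228 -0.035 0.0039 0.6596
0.51 168 -0.0349 0.0023 0.6483
0.525 2 -0.0121 -0.0043 0.6307
square 0.69 [0.5031 0.3322 0.    ] 175 271
sleeve 0.62 [0.3793 0.3334 0.    ] 171 321
hammer 0.54 [ 0.6889 -0.003   0.    ] 309 200
cone_seat 0.65 [0.7671 0.1115 0.    ] 265 170
tube_mouth 0.73 [0.7611 0.1245 0.    ] 260 172
lever_pivot 0.89 [ 0.6843 -0.0111  0.    ] 312 202
```

View pics/f.png

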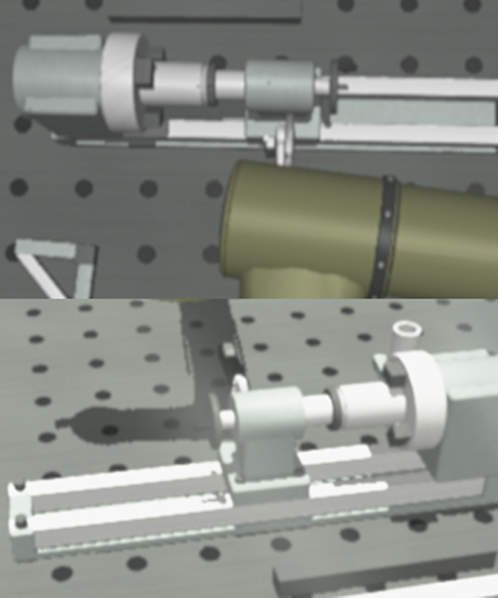

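The view shows the cone home in the tube, and the lever looks low, but the forearm hides the grip. I'll swing clear for one numeric check.

move_arm --pt "-10 0 -45 0 0 0 0" --pt "-10 0 -50 0 0 0 0" --pt "-10 0 -50 0 0 0 0" --pt "-10 0 -50 0 0 0 0" --pt "0 0 -20 0 0 0 0" --pt "0 0 0 0 0 0 0"

```text
clock: 22.02
tool_pos: [0.3996, -0.467, 0.2442]
tcp_rot: [-90.0, 0.1, -0.5]
ft_force: [0.8, 1.2, 0.8]
opening: 0.0004
```

Run:
```python
from ang import *
p=camera('top'); C=cloud(p,np.ones((480,640),bool))
for x in np.arange(.45,.6,.015):
    t=C[(abs(C[:,0]-x)<.005)&(abs(C[:,1]+.005)<.03)&(C[:,2]>.05)]
    if len(t): print(round(x,3),len(t),t[:,1].min().round(4),t[:,1].max().round(4),np.median(t[:,2]).round(4))
for r in tip_of(p,'hammer')[:1]: v,u=r['point'][0]*480,r['point'][1]*640; print(r['conf'],atplane(p,u,v,0).round(4))
```

```text
tcp [ 0.3996 -0.467   0.2442] [-90.    0.1  -0.5] F [0.8 1.2 0.8] M [ 0.1 -0.  -0. ] 0.0004 22.025
angle from grasp pt 0.5467440090664581 0.3024382641924463 tilt 0.001217851326063668
0.465 48 -0.0185 0.0068 0.1167
0.48 53 -0.0184 0.0071 0.1235
0.495 55 -0.0199 0.0075 0.1201
0.51 55 -0.0199 0.0077 0.1164
0.525 53 -0.0198 0.008 0.1178
0.54 48 -0.0196 0.0058 0.1165
0.555 52 -0.0195 0.0061 0.1173
0.57 44 -0.0192 0.0066 0.116
0.585 39 -0.0211 0.0019 0.1141
0.32 [0.7727 0.1145 0.    ]
```

The lever is level, with the same heights as at the start. Its centre is at y = -0.006, unchanged since the cone seated. Handing in.

```bash
python3 -c "
from bench import workorder; print(workorder.finish_job())"
```

```text
the job is handed in; nothing more can be done
None
```

The cone is home in the tube, the lever is all the way down and the job is handed in. The clock read about 22 s, against the 51 s limit.

**What I did**
- I pinched the lever grip, raised it to about 0.63–0.65 rad and eased it back. It caught on the third notch at 0.60.
- With the lever held there, I slid the tailstock about 200 mm until the cone stopped hard in the tube's mouth. The back-force was about 15 N and the tool moved no further.
- I let go, pressed the release button with shut fingers, and took the lever down to its stop (17 N). I then moved the arm clear.

**Last checks**
- **Lever:** the depth profile matches its starting level, so it lies at 0.
- **Tailstock:** the lever's centre is still at y = -0.006 m, unchanged since the cone seated.
- **Cone:** it looks home in both views.
- **Square and sleeve:** both are where they started, to within about 6 mm, which is within the spread of those readings.

**What did not go smoothly or disagreed**
- **Two presses:** on the first press the lever ran ahead and the pawl caught at the second notch. The second press took it the rest of the way down.
- **Finger length:** the shut fingers ended about 28–30 mm short of the nominal tool point, so I found the button by stepping down and checking the depth image. The force readings did not show the first press.
- **Hammer:** the detector gave only a low-confidence, wrong position for it at the end, so I did not confirm it. The arm stayed more than 0.2 m above the table in that area.
- **Brake:** I did not test its hold by pushing on the tailstock.

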